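Pack the relays and close the carton

ROBOT

A 6-joint arm with a two-finger parallel gripper is mounted at the origin on the work surface. World frame = base frame: x ahead of the robot, y to its left, z up, the work surface at z = 0. Lengths are in m, angles in rad, forces in N, time in s.
With the tool pointing down it reaches from about 0.35 to 0.85 m from the base axis. Payload 8.1 kg.
Tool frame: the origin (TCP) lies midway between the tips of the shut fingers; the grasp point (between the pads) lies robot.grip_depth behind it (robot.grip_depth is the distance from the TCP to the grasp point, in m); z points along the fingers, y is the line along which they close (so a half turn about z gives the same grasp; the last joint's range is limited). The gripper opens to 93 mm and grips with 3 to 60 N. Pads are 15 mm wide; open, the fingers measure 128 mm over their backs; the gripper's body (75 mm by 188 mm) begins 65 mm behind the grasp point.
Start: joints at [1.059, 0.13, 1.488, -0, 1.523, -0.085], TCP at [0.248, 0.546, 0.219] pointing down, gripper open.
Joint ranges: [-2.96, 2.96], [-0.89, 2.26], [0.02, 2.5], [-1.34, 4.48], [0, 2.73], [-2.66, 2.66]. Speed limits (rad/s): [2.39, 2.39, 2.79, 3.14, 3.14, 3.14].

INTERFACE

Orientations are given as a rotation vector (axis times angle).
In Python, from plant import robot gives the robot as it stands.
- The arm moves only by the tool carry_out, never from a script. Its argument "rows" is a list of rows, each a list of 6 numbers: the shift along the tool's x, y, z in m, then the turn, a rotation vector about the tool's x, y, z in degrees. A call has 1 to 12 rows; each row is the pose to reach, as a shift and turn from the pose commanded when the call began, along the tool's axes at that moment; what a row does not reach only later rows make up. A row lasts 1/8 s, in which the tool goes at most 62.5 mm and 10.7 degrees, less where a joint would pass 70% of its speed; a pose out of reach is approached as far as the arm can. A call with a gripper value outside its range is refused whole. "jaw" is the closure in counts, from 0 (fully open) to 255 (shut), set as the call begins (left out, the last holds). The fingers move at their own pace and stop on an object; "force" is the grip in N (left out, the last holds). Time passes only in rows, so rows that repeat a pose let the fingers close. It gives the time, the measured TCP pose, the force, the opening and the grip force at its end, in the units of the state.
- robot.read_state(): the state, without advancing time (a new reading comes with each control period).
- robot.read_camera(name): name is "scene" or "side" or "wrist"; returns the picture (400x640x3 uint8, red, green, blue); there is no depth.
- robot.camera_model(name): a dict with "fx", "fy", "cx", "cy" (pixels), "R" (3x3) and "t" (3): a world point X has camera coordinates R X + t; the wrist camera has in their place "mount" (4x4, takes a point from camera to tool coordinates, whose origin is the TCP and whose axes are the flange's). Camera axes: x right, y down, z forward; pixel columns grow to the right and rows downward; lengths in m; the calibration is good to about 2 mm. A picture is of the moment at which its call begins: read the wrist's pose just before it. camera_model takes no time and is no camera call.
- robot.close_job(): hands the job in; it is judged then, once.
Trained networks look in the newest picture that a camera, given by its name, has taken for a name from the list of things; names that differ only in an ending like _2 or _b are one class to them, and where a whole thing is asked for, a point or a joint stands for the part that bears it (a point fixed in the world has none). Each returns a list of dicts, best first, with "conf" (0 to 1); they miss things now and then, are a little off and sometimes report something else, mostly with a low value. They report only what shows in the picture. A call takes as long as a camera call. They do not tell look-alikes from the thing itself.
- robot.outline_of(camera, target): "pixels" (400x640 bool, what is visible of it) and "pixel" ([column, row] in pixels, amid what is visible of it).
The state is a dict: "t": time; "q": joint angles; "dq": joint speeds; "joint_torque": joint torques, N m; "tool_pos": TCP position; "orientation": TCP orientation; "force": force on the tool from outside, world axes, zero at the start; "wrist_torque": the same for the moment, N m; "opening": finger opening in m; "gripper_force": force on a finger pad.
Only numpy, scipy, OpenCV 4.12 (cv2) and the standard library are available. Lean on these libraries where they do the work, as an engineer would, in place of code of your own. Each camera call takes 0.05 s, during which the arm holds its last target. There are 200 camera calls.

TASK

Tip all five blue relays from the orange scoop into the open carton and stand the scoop upright on the bench again. Then fold the two short end flaps down flat, and after them the long lid over the top, pressing its edge until the catch snaps and it stays fully shut. Do not crush the carton, and leave the other things on the bench where they are.

Things in the scene. Friction and masses are not known exactly. Their poses are not given: they have to be found in the camera images.
- carton: cardboard carton fixed to the bench, outer size 160 (its x) x 200 (its y) x 90 mm high, walls and floor 5 mm, open at the top. Origin: centre of its underside; x points away from the lid's hinge towards the snap catch, y to the left flap.
- flap_left (a joint): angle of the left end flap: 0 = folded in, level across the mouth; 1.57 = upright; more = leaning outward (stops at 2.25). The flap is a panel 74 mm long, 140 mm wide, 4 mm thick, hinged along the carton's +y rim, axis at carton (0, +100, 92) mm. It stays where it is left (about 0.5 N at its edge moves it).
- flap_right (a joint): the same for the right end flap, hinged along the carton's -y rim, axis at carton (0, -100, 92) mm.
- lid (a joint): angle of the lid (long top flap): 0 = shut and snapped home, 1.57 = upright, more = leaning back. Panel 174 mm long, 200 mm wide, 4 mm thick, with a 24 mm down-turned lip at its free edge, hinged along the carton's -x rim, axis at carton (-80, 0, 97.5) mm; it lies over the end flaps. Its springy crease lifts it again unless it has snapped under the catch.
- catch_mid (a point): middle of the black sprung catch on the carton's +x wall, at carton (84, 0, 82) mm. A rib inside the lid's lip meets it at a lid angle of about 0.06 rad and must be pushed past it; that takes roughly 10 N down on the lid's edge.
- lid_edge (a point): middle of the black press mark on the lid's upper (outer) face, 150 mm from the hinge, above the catch when shut
- flap_left_edge (a point): middle of the left flap's free edge
- flap_right_edge (a point): middle of the right flap's free edge
- scoop: orange open-fronted parts scoop, 120 (x) x 80 (y) mm, side walls 36 mm high, open mouth at its +x end. Origin: centre of its underside, z up. Over it runs a level bar handle along x, 16 mm wide and 16 mm high, from x = -60 to +40 mm, centred 90 mm above the underside, carried by a post at the back.
- scoop_grip (a point): point in the bar handle's middle, 90 mm straight above the scoop's origin
- scoop_lip (a point): middle of the scoop's pouring lip, on its floor, 60 mm ahead of the origin
- relay0: blue relay block, 24 x 18 x 18 mm, 18 g; origin at the centre of its underside; starts loose in the scoop
- relay1: blue relay block, 24 x 18 x 18 mm, 18 g; origin at the centre of its underside; starts loose in the scoop
- relay2: blue relay block, 24 x 18 x 18 mm, 18 g; origin at the centre of its underside; starts loose in the scoop
- relay3: blue relay block, 24 x 18 x 18 mm, 18 g; origin at the centre of its underside; starts loose in the scoop
- relay4: blue relay block, 24 x 18 x 18 mm, 18 g; origin at the centre of its underside; starts loose in the scoop
- meter: yellow multimeter, 150 x 75 x 40 mm, lying flat; a bystander to leave alone; origin at the centre of its underside
- flux: flux bottle, 44 mm across, 110 mm tall, red cap; a bystander to leave alone; origin at the centre of its underside
- spool: steel solder spool, 60 mm across, 46 mm tall; a bystander to leave alone; origin at the centre of its underside
- driver: screwdriver lying down; a bystander to leave alone; origin at the centre of its underside (tools: as they lie)
- board: blue circuit board with chips, 100 x 150 mm, 11 mm high; a bystander to leave alone; origin at the centre of its underside
- brush: cleaning brush lying down; a bystander to leave alone; origin at the centre of its underside (tools: as they lie)
There are look-alikes about, which are no part of the job. Several things look just like the scoop: the one meant starts farthest from the robot's base.

How it is judged:
By the outcome, as a careful person would: the job done as asked, in the order asked, and still so for the second after the job is handed in, with the robot touching nothing.
It also fails if it takes over 72 s, if anything falls off the work surface, if the arm or the gripper's body presses on something with over 40 N, if the wrist force passes 120 N, or if a joint passes its speed limit or range.

## Working session

There is one attempt and no reset: what is moved stays moved. The work goes in short steps, Python scripts to look and compute and a tool call to move; the robot and the scene stay as the last step left them, time stands still between calls to the robot, and variables do not carry over. Pictures are saved under pics/ and viewed, at most 13 in all, crops included, and the job is handed in when it is done.

Besides the shell and the picture viewer there is one more tool, called after ">>>" in YAML: its name, and indented under it one key for each argument. carry_out: Moves the arm, as the interface text tells. Its arguments: {"type":"object","properties":{"rows":{"type":"array"},"jaw":{"type":"number"},"force":{"type":"number"}},"required":["rows"]}

```bash
ls; mkdir -p pics
python3 - <<'E'
from plant import robot
import cv2,numpy as np
print(robot.grip_depth); s=robot.read_state(); print(s)
a=[robot.read_camera(n) for n in("scene","side")]
for n,i in zip(("scene","side"),a): cv2.imwrite(f"pics/{n}0.png",i[:,:,::-1])
for n in("scene","side"):
  m=robot.camera_model(n); print(n,{k:np.round(v,4).tolist() for k,v in m.items()})
print(robot.camera_model("wrist"))
E
```

```text
pics
0.0188
{'t': 0.0, 'q': array([ 1.05860032e+00,  1.31172590e-01,  1.48924999e+00, -8.84223288e-06,
        1.52297234e+00, -8.54068247e-02]), 'dq': array([-0.0004124 ,  0.00100718,  0.0004626 ,  0.00015064,  0.00139128,
        0.00034145]), 'joint_torque': array([ 2.80134926e-03, -5.59830165e+01, -4.91763282e+01,  7.69292051e-02,
        3.54318973e-02, -2.23651632e-04]), 'tool_pos': array([0.24808599, 0.54570475, 0.21759669]), 'orientation': array([-6.65210959e-01, -3.06982267e+00,  2.70919654e-03]), 'force': array([ 0.35417298,  0.01201415, -0.74153391]), 'wrist_torque': array([ 0.035375  , -0.03414788, -0.00954816]), 'gripper_force': 0.0, 'opening': 0.09312402436444198}
scene {'fx': 386.7583, 'fy': 386.7583, 'cx': 320.7613, 'cy': 192.8532, 'R': [[-0.8609, 0.5083, -0.0211], [0.3466, 0.5556, -0.7558], [-0.3724, -0.658, -0.6545]], 't': [0.4079, -0.1016, 1.3796]}
side {'fx': 459.248, 'fy': 459.248, 'cx': 328.0903, 'cy': 193.9803, 'R': [[-0.9721, -0.2343, 0.0093], [-0.1824, 0.7306, -0.658], [0.1474, -0.6413, -0.753]], 't': [0.4796, 0.1215, 1.1805]}
{'fx': 275.815772119902, 'fy': 275.815772119902, 'cx': 314.51739346290265, 'cy': 200.1712712714711, 'mount': array([[-2.47449437e-04, -9.53313325e-01, -3.01982852e-01,
         8.42757907e-02],
       [ 9.99999969e-01, -2.40031794e-04, -6.16721177e-05,
         3.62425611e-04],
       [-1.36926343e-05, -3.01982858e-01,  9.53313355e-01,
        -1.66724432e-01],
       [ 0.00000000e+00,  0.00000000e+00,  0.00000000e+00,
         1.00000000e+00]])}
```

View pics/scene0.png

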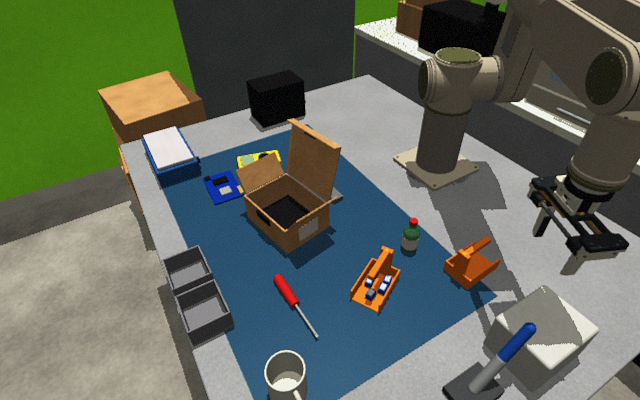

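View pics/side0.png

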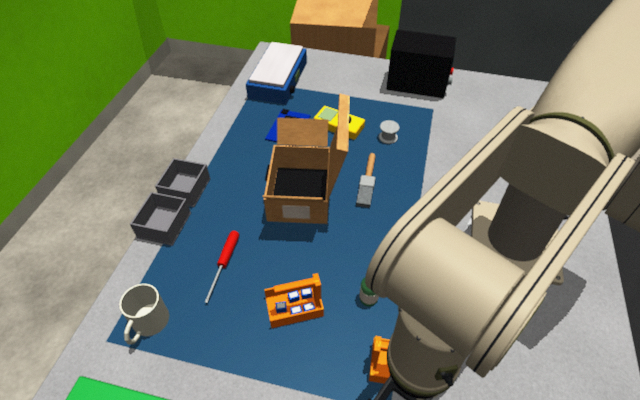

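The scene shows the carton near (290,215) with its lid up on the robot's side. The relays are in the orange scoop at (375,285) in the scene view and (293,300) in the side view; an empty look-alike scoop is at (470,262). Next I'll zoom in and get the outlines.

```bash
cat > h.py <<'E'
import numpy as np,cv2
from plant import robot
from scipy.spatial.transform import Rotation as Ro
def proj(n,X,s=None):
    m=robot.camera_model(n); X=np.atleast_2d(X)
    if n=="wrist":
        R=Ro.from_rotvec(s["orientation"]).as_matrix(); T=np.eye(4);T[:3,:3]=R;T[:3,3]=s["tool_pos"]
        M=np.linalg.inv(T@np.array(m["mount"])); c=X@M[:3,:3].T+M[:3,3]
    else: c=X@np.array(m["R"]).T+m["t"]
    return np.c_[m["fx"]*c[:,0]/c[:,2]+m["cx"],m["fy"]*c[:,1]/c[:,2]+m["cy"]]
def onplane(n,px,z):
    m=robot.camera_model(n);R=np.array(m["R"]);C=-R.T@m["t"]
    d=R.T@np.array([(px[0]-m["cx"])/m["fx"],(px[1]-m["cy"])/m["fy"],1]); return C+d*(z-C[2])/d[2]
E
python3 - <<'E'
from h import *
a={n:robot.read_camera(n) for n in("scene","side")}
def crop(n,x,y,w,h): return cv2.resize(a[n][y:y+h,x:x+w,::-1],(400,300),interpolation=cv2.INTER_CUBIC)
im=np.vstack([np.hstack([crop("scene",227,115,133,100*1+0),crop("side",240,85,133,100)]),np.hstack([crop("scene",227,175,133,100),crop("side",240,140,133,100)])])
im=np.vstack([np.hstack([cv2.resize(a["scene"][110:260,220:420,::-1],(400,300),interpolation=cv2.INTER_CUBIC),cv2.resize(a["side"][85:235,220:420,::-1],(400,300),interpolation=cv2.INTER_CUBIC)]),
 np.hstack([cv2.resize(a["scene"][240:315,340:440,::-1],(400,300),interpolation=cv2.INTER_CUBIC),cv2.resize(a["side"][265:340,250:350,::-1],(400,300),interpolation=cv2.INTER_CUBIC)])])
cv2.imwrite("pics/z1.png",im)
for n in("scene","side"):
  for t in("carton","scoop","flap_left","flap_right","lid","lid_edge","relay0","flux"):
    for d in robot.outline_of(n,t):
      z={"carton":.045,"scoop":.04,"flux":.05}.get(t,.12)
      if d["conf"]>.2: print(n,t,round(d["conf"],2),np.round(d["pixel"]),d["pixels"].sum(),onplane(n,d["pixel"],z).round(3))
      if d["conf"]>.2: np.save(f"{n}_{t}_{int(d['pixel'][0])}.npy",d["pixels"])
E
```

```text
scene carton 0.56 [294. 187.] 8402 [ 0.508 -0.105  0.045]
scene scoop 0.85 [468. 264.] 1417 [0.269 0.398 0.04 ]
scene scoop 0.72 [378. 280.] 1386 [0.497 0.318 0.04 ]
scene scoop 0.62 [367. 279.] 54 [0.516 0.302 0.04 ]
scene scoop 0.56 [314. 212.] 180 [0.509 0.02  0.04 ]
scene scoop 0.32 [370. 295.] 98 [0.539 0.342 0.04 ]
scene flap_left 0.66 [313. 210.] 140 [0.548 0.088 0.12 ]
scene flap_right 0.68 [256. 174.] 1047 [ 0.613 -0.14   0.12 ]
scene flap_right 0.47 [304. 215.] 71 [0.576 0.092 0.12 ]
scene lid 0.96 [312. 156.] 2872 [ 0.426 -0.132  0.12 ]
scene lid_edge 0.86 [310. 157.] 2764 [ 0.435 -0.128  0.12 ]
scene relay0 0.47 [369. 279.] 54 [0.551 0.349 0.12 ]
scene relay0 0.42 [370. 294.] 98 [0.572 0.382 0.12 ]
scene relay0 0.39 [388. 278.] 94 [0.514 0.371 0.12 ]
scene flux 0.96 [410. 238.] 438 [0.344 0.257 0.05 ]
side carton 0.62 [305. 170.] 7041 [ 0.576 -0.073  0.045]
side carton 0.46 [338. 121.] 718 [ 0.534 -0.3    0.045]
side carton 0.45 [305. 131.] 1423 [ 0.62  -0.23   0.045]
side scoop 0.82 [294. 300.] 1688 [0.494 0.317 0.04 ]
side scoop 0.52 [367. 294.] 318 [0.34  0.263 0.04 ]
side flap_left 0.67 [294. 199.] 242 [0.557 0.096 0.12 ]
side flap_right 0.97 [304. 131.] 1359 [ 0.6   -0.146  0.12 ]
side lid 0.65 [341. 143.] 1158 [ 0.489 -0.125  0.12 ]
side lid_edge 0.95 [339. 145.] 1274 [ 0.492 -0.117  0.12 ]
side relay0 0.64 [283. 308.] 103 [0.497 0.378 0.12 ]
side relay0 0.52 [310. 308.] 100 [0.443 0.365 0.12 ]
side relay0 0.49 [307. 292.] 121 [0.46  0.331 0.12 ]
side relay0 0.41 [292. 297.] 123 [0.486 0.35  0.12 ]
side flux 0.89 [369. 297.] 314 [0.335 0.274 0.05 ]
side flux 0.24 [293. 198.] 255 [0.58  0.037 0.05 ]
```

View pics/z1.png

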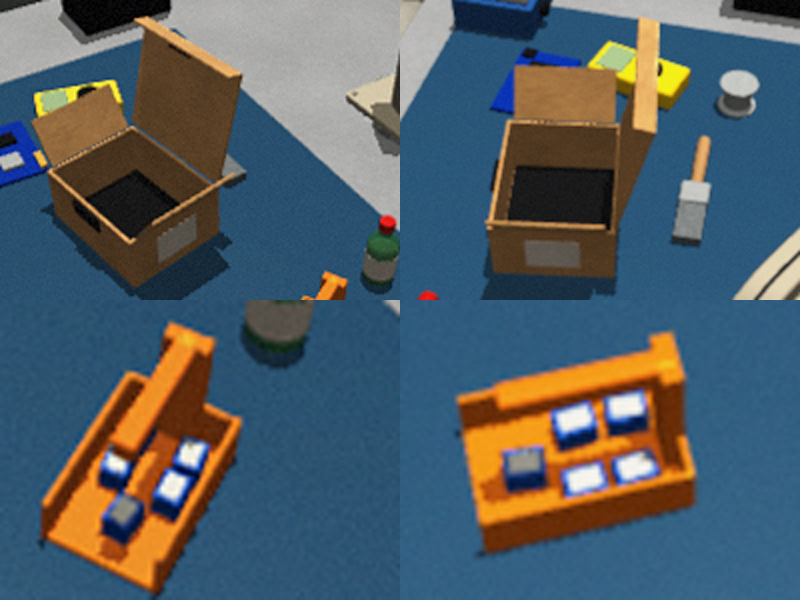

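Run:
```python
from h import *
from scipy.optimize import least_squares
S=lambda u,v:(220+u/2,110+v/2); D=lambda u,v:(220+(u-400)/2,85+v/2)
s=lambda u,v:(340+u/4,240+(v-300)/4); d=lambda u,v:(250+(u-400)/4,265+(v-300)/4)
W=lambda p,X:np.c_[p[0]+np.cos(p[2])*X[:,0]-np.sin(p[2])*X[:,1],p[1]+np.sin(p[2])*X[:,0]+np.cos(p[2])*X[:,1],X[:,2]]
car=[("scene",(80,-100,90),S(50,172)),("scene",(80,100,0),S(138,285)),("scene",(-80,100,0),S(218,240)),("scene",(-80,-100,90),S(130,128)),
("side",(80,-100,90),D(506,122)),("side",(-80,-100,90),D(617,122)),("side",(80,100,0),D(495,272)),("side",(-80,100,0),D(615,274))]
sc=[("scene",(60,40,0),s(155,592)),("scene",(60,-40,0),s(42,543)),("scene",(-60,40,36),s(240,420)),("scene",(-60,-40,36),s(130,375)),
("side",(60,40,0),d(487,550)),("side",(-60,40,0),d(693,495)),("side",(60,-40,36),d(460,395)),
("scene",(40,0,90),s(130,442)),("side",(40,-8,98),d(496,385))]
def fit(P,p0):
    def f(p): return np.concatenate([proj(n,W(p,np.array([X])/1e3))[0]-q for n,X,q in P])
    r=least_squares(f,p0,loss="soft_l1",x_scale=[.01,.01,.05]); print(r.x.round(4),f(r.x).reshape(-1,2).round(1).tolist()); return r.x
c=fit(car,[.55,-.08,0]); o=fit(sc,[.5,.31,0])
def flap(n,a,sg,x): return proj(n,W(c,np.array([[x,sg*(.1-.074*np.cos(a)),.092+.074*np.sin(a)]])))[0]
for a in (1.7,1.9,2.0,2.1,2.2,2.25): print("R",a,[flap(n,a,-1,x).round(1).tolist() for n in("scene","side") for x in(.07,-.07)],"L",[flap(n,a,1,x).round(1).tolist() for n in("scene","side") for x in(.07,-.07)])
print("Robs",S(35,122),S(110,88),D(515,67),D(615,67))
for a in(1.5,1.6,1.7,1.8,1.9): print("lid",a,[proj(n,W(c,np.array([[-.08+.174*np.cos(a),y,.0975+.174*np.sin(a)]])))[0].round(1).tolist() for n in("scene","side") for y in(.1,-.1)])
print("obs",S(240,72),S(140,20),D(655,20),D(640,20))
# overlay
for n in("scene","side"):
    im=cv2.imread(f"pics/{n}0.png")
    for p,hs in((c,(.08,.1,.09)),(o,(.06,.04,.036))):
        for z in(0,hs[2]):
            q=proj(n,W(p,np.array([[a*hs[0],b*hs[1],z] for a,b in((1,1),(1,-1),(-1,-1),(-1,1))])))
            cv2.polylines(im,[np.round(q*16).astype(int)],True,(0,255,0),1,cv2.LINE_AA,4)
    q=proj(n,W(o,np.array([[-.06,0,.098],[.04,0,.098]])));cv2.polylines(im,[np.round(q*16).astype(int)],False,(0,0,255),1,cv2.LINE_AA,4)
    for a in(1.9,2.1,2.25):
      q=np.array([flap(n,a,1,x) for x in(.07,-.07)]);cv2.polylines(im,[np.round(q*16).astype(int)],False,(255,0,255),1,cv2.LINE_AA,4)
    cv2.imwrite(f"pics/o_{n}.png",im)
a=cv2.imread("pics/o_scene.png")[110:335,210:450];b=cv2.imread("pics/o_side.png")[85:350,210:420]
cv2.imwrite("pics/o.png",np.hstack([cv2.resize(a,(427,400),interpolation=2),cv2.resize(b,(317,400),interpolation=2)]))
```

```text
[ 0.5788 -0.021   0.2164] [[-2.5, -0.1], [-1.0, 1.4], [0.3, -4.7], [-0.1, -1.6], [-0.7, -0.7], [1.3, 0.4], [0.0, 1.0], [0.5, 1.4]]
[0.4968 0.3114 0.4852] [[0.3, 0.1], [-0.6, -2.3], [0.3, -0.6], [-0.5, -1.8], [0.2, 1.1], [1.2, 2.7], [-0.3, 0.5], [-2.4, 2.0], [-0.4, -0.6]]
R 1.7 [[239.4, 172.8], [278.3, 152.7], [274.1, 122.1], [326.4, 123.1]] L [[288.5, 211.0], [328.6, 186.0], [265.0, 182.4], [324.4, 183.7]]
R 1.9 [[236.8, 171.5], [275.5, 151.7], [274.7, 119.6], [326.6, 120.6]] L [[292.2, 214.8], [332.4, 189.4], [264.5, 187.9], [324.2, 189.2]]
R 2.0 [[235.6, 171.2], [274.2, 151.5], [275.0, 118.7], [326.6, 119.8]] L [[294.1, 217.0], [334.2, 191.4], [264.3, 190.9], [324.1, 192.2]]
R 2.1 [[234.5, 171.1], [273.0, 151.6], [275.3, 118.2], [326.7, 119.2]] L [[295.9, 219.3], [335.9, 193.5], [264.1, 194.0], [324.0, 195.2]]
R 2.2 [[233.6, 171.3], [271.9, 151.8], [275.7, 117.9], [326.7, 118.9]] L [[297.6, 221.7], [337.5, 195.7], [263.9, 197.1], [324.0, 198.4]]
R 2.25 [[233.2, 171.5], [271.4, 152.0], [275.8, 117.8], [326.7, 118.8]] L [[298.4, 222.9], [338.3, 196.9], [263.9, 198.7], [323.9, 200.0]]
Robs (237.5, 171.0) (275.0, 154.0) (277.5, 118.5) (327.5, 118.5)
lid 1.5 [[325.0, 152.6], [276.3, 123.6], [323.6, 148.0], [325.7, 92.7]]
lid 1.6 [[330.0, 149.8], [281.1, 121.2], [331.5, 148.0], [332.7, 92.7]]
lid 1.7 [[334.8, 147.5], [285.9, 119.4], [339.4, 148.7], [339.7, 93.3]]
lid 1.8 [[339.5, 145.9], [290.6, 118.2], [347.1, 149.8], [346.5, 94.5]]
lid 1.9 [[344.0, 144.9], [295.1, 117.6], [354.6, 151.6], [353.1, 96.2]]
obs (340.0, 146.0) (290.0, 120.0) (347.5, 95.0) (340.0, 95.0)
```

View pics/o.png

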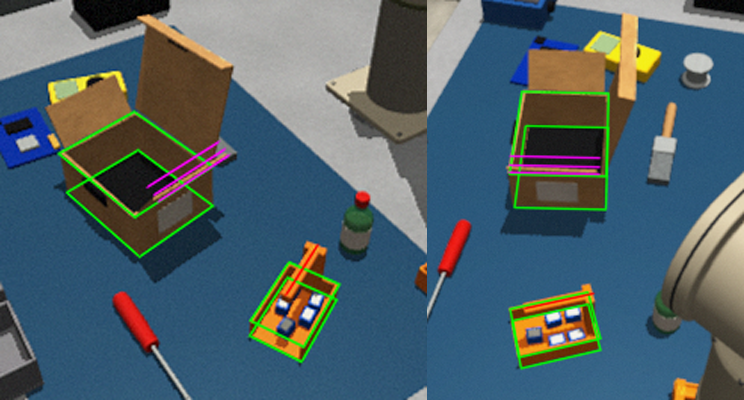

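The fit overlays well: carton (0.579,−0.021) with yaw 0.216, and scoop (0.497,0.311) with yaw 0.485. The left flap is at about 2.2 and the right flap about 1.95. Now to move above the scoop.

```bash
cat >> h.py <<'E'
CAR=np.array([.5788,-.021,.2164]); SC=np.array([.4968,.3114,.4852])
W=lambda p,X:np.r_[p[0]+np.cos(p[2])*X[0]-np.sin(p[2])*X[1],p[1]+np.sin(p[2])*X[0]+np.cos(p[2])*X[1],X[2]]
B=np.diag([-1.,1,-1])
def ori(yaw,th=0,roll=0): return Ro.from_euler("z",yaw).as_matrix()@Ro.from_euler("y",th).as_matrix()@Ro.from_euler("x",roll).as_matrix()@B
def rel(pos,R,pose=None,grip=False):
    "row from pose (default measured) to world TCP pos (grasp point if grip)"
    if pose is None:
        s=robot.read_state(); pose=(s["tool_pos"],Ro.from_rotvec(s["orientation"]).as_matrix())
    pos=np.array(pos,float)
    if grip: pos=pos+R[:,2]*robot.grip_depth
    d=pose[1].T@(pos-pose[0]); r=Ro.from_matrix(pose[1].T@R).as_rotvec(degrees=True)
    print("row",np.r_[d.round(4),r.round(2)].tolist(),"tcp",pos.round(4)); return pos,R
E
python3 - <<'E'
from h import *
rel([.4968,.3114,.2],ori(.4852))
E
```

```text
row [-0.3233, -0.1109, 0.0187, 0.0, 0.0, -52.25] tcp [0.4968 0.3114 0.2   ]
```

>>> carry_out:
  rows:
    - [-0.3233, -0.1109, 0.0187, 0, 0, -52.25]
    - [-0.3233, -0.1109, 0.0187, 0, 0, -52.25]
    - [-0.3233, -0.1109, 0.0187, 0, 0, -52.25]
    - [-0.3233, -0.1109, 0.0187, 0, 0, -52.25]
    - [-0.3233, -0.1109, 0.0187, 0, 0, -52.25]
    - [-0.3233, -0.1109, 0.0187, 0, 0, -52.25]
    - [-0.3233, -0.1109, 0.0187, 0, 0, -52.25]
    - [-0.3233, -0.1109, 0.0187, 0, 0, -52.25]
    - [-0.3233, -0.1109, 0.0187, 0, 0, -52.25]
  jaw: 0
  force: 30

```text
t: 2.12
tool_pos: [0.496, 0.3125, 0.2001]
orientation: [-0.756, 3.049, 0.0]
force: [0.2, -0.1, 0.7]
opening: 0.0931
gripper_force: 0.0
```

Run:
```python
from h import *
s=robot.read_state(); im=robot.read_camera("wrist")[:,:,::-1].copy(); print(s["t"],s["tool_pos"],s["q"].round(2))
for z in(0,.036):
    q=proj("wrist",np.array([W(SC,(a*.06,b*.04,z)) for a,b in((1,1),(1,-1),(-1,-1),(-1,1))]),s);cv2.polylines(im,[np.round(q*16).astype(int)],True,(0,255,0),1,cv2.LINE_AA,4)
q=proj("wrist",np.array([W(SC,(a,b,.098)) for a,b in((.04,.008),(.04,-.008),(-.06,-.008),(-.06,.008))]),s);cv2.polylines(im,[np.round(q*16).astype(int)],True,(0,0,255),1,cv2.LINE_AA,4)
cv2.imwrite("pics/w1.png",im)
rel(W(SC,(0,0,.09)),ori(SC[2]),grip=True)
```

```text
2.125 [0.49596681 0.31246621 0.20007248] [ 0.47  0.1   1.55  0.    1.49 -1.58]
row [-0.0002, -0.0014, 0.1289, 0.01, 0.01, 0.09] tcp [0.4968 0.3114 0.0712]
```

View pics/w1.png

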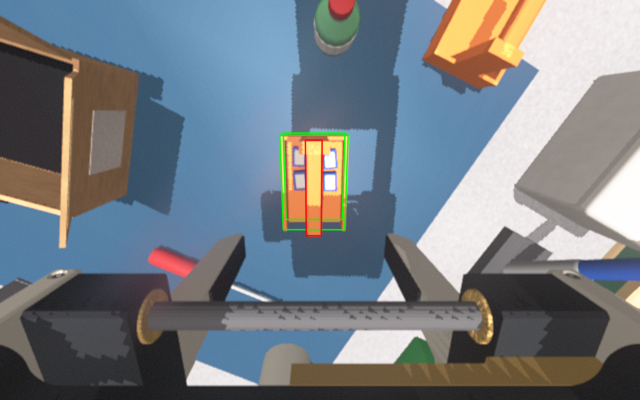

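The overlay matches the scoop (bar at column 314, rows 140–235). Next I descend and grip.

>>> carry_out:
  rows:
    - [0, -0.0012, 0.06, 0, 0, 0]
    - [0, -0.0012, 0.11, 0, 0, 0]
    - [0, -0.0012, 0.129, 0, 0, 0]
    - [0, -0.0012, 0.129, 0, 0, 0]

```text
t: 2.68
tool_pos: [0.4962, 0.3105, 0.0702]
orientation: [0.755, -3.047, 0.001]
force: [0.0, 0.3, 0.4]
opening: 0.0927
gripper_force: 0.0
```

>>> carry_out:
  rows:
    - [0, 0, 0, 0, 0, 0]
    - [0, 0, 0, 0, 0, 0]
    - [0, 0, 0, 0, 0, 0]
    - [0, 0, 0, 0, 0, 0]
    - [0, 0, 0, 0, 0, 0]
    - [0, 0, 0, 0, 0, 0]
    - [0, 0, 0, 0, 0, 0]
  jaw: 255
  force: 40

```text
t: 3.55
tool_pos: [0.4973, 0.3103, 0.0708]
orientation: [0.755, -3.049, 0.0]
force: [-0.7, 1.0, 0.2]
opening: 0.0277
gripper_force: 0.0
```

>>> carry_out:
  rows:
    - [0, 0, -0.02, 0, 0, 0]
    - [0, 0, -0.05, 0, 0, 0]
    - [0, 0, -0.1, 0, 0, 0]
    - [0, 0, -0.15, 0, 0, 0]
    - [0, 0, -0.18, 0, 0, 0]
    - [0, 0, -0.18, 0, 0, 0]

```text
t: 4.3
tool_pos: [0.4989, 0.3112, 0.2553]
orientation: [-0.753, 3.043, 0.002]
force: [0.2, 0.7, -2.5]
opening: 0.0151
gripper_force: 40.0
```

Run:
```python
from h import *
s=robot.read_state(); print(s["t"],s["tool_pos"],s["force"],s["opening"],s["gripper_force"])
y=CAR[2]-np.pi/2
print("above, level:")
p=rel(W(CAR,(.02,.16,.29)),ori(y),grip=True)
def pour(th,lipy,lipz,lipx=.02):
    R=ori(y,th); lip=W(CAR,(lipx,lipy,lipz)); off=R@B@np.array([.06,0,-.09]); return lip-off,R
for th,ly,lz in((0,.10,.20),(.35,.06,.16),(1.1,.05,.10),(1.3,.05,.10)):
    g,R=pour(th,ly,lz); print(th,g.round(3)); rel(g,R,grip=True)
```

```text
4.3 [0.49889561 0.31118787 0.2553433 ] [ 0.24566145  0.7075602  -2.45174555] 0.015077289787668846 39.98127222061157
above, level:
row [0.0224, -0.1822, -0.016, 0.36, 0.29, 105.4] tcp [0.564  0.1396 0.2712]
0 [0.564 0.14  0.29 ]
row [0.0224, -0.1822, -0.016, 0.36, 0.29, 105.4] tcp [0.564  0.1396 0.2712]
0.35 [0.58  0.067 0.265]
row [0.0406, -0.2478, 0.0076, -18.06, 14.32, 104.26] tcp [0.5786 0.0731 0.2475]
1.1 [ 0.599 -0.02   0.194]
row [0.0618, -0.3232, 0.0692, -56.9, 43.85, 93.54] tcp [ 0.5954 -0.0033  0.1858]
1.3 [ 0.603 -0.037  0.182]
row [0.0662, -0.3389, 0.0781, -66.96, 51.48, 88.71] tcp [ 0.5989 -0.0192  0.1769]
```

Run:
```python
from h import *
s=robot.read_state(); a={n:robot.read_camera(n)[:,:,::-1].copy() for n in("scene","side","wrist")}
T=Ro.from_rotvec(s["orientation"]).as_matrix()
# expected scoop: pose rigid with tool, nominal grip
out=[]
for n in a:
    for dz,c in((0,(0,255,0)),(.012,(0,0,255))):
        g=s["tool_pos"]-T[:,2]*(robot.grip_depth-dz)
        P=lambda X:g+T@B@(np.array(X)-[0,0,.09])
        for z in(0,):
            q=proj(n,np.array([P((u*.06,v*.04,z)) for u,v in((1,1),(1,-1),(-1,-1),(-1,1))]),s);cv2.polylines(a[n],[np.round(q*16).astype(int)],True,c,1,cv2.LINE_AA,4)
            m=q.mean(0).astype(int)
        q=proj(n,np.array([P(X) for X in((-.06,0,.098),(.04,0,.098))]),s);cv2.polylines(a[n],[np.round(q*16).astype(int)],False,c,1,cv2.LINE_AA,4)
    y,x=max(m[1]-75,0),max(m[0]-65,0); c=a[n][y:y+130,x:x+130]; out.append(cv2.resize(c,(266,266*c.shape[0]//c.shape[1]),interpolation=2)[:266] if 0 else cv2.resize(c,(266,400),interpolation=2))
cv2.imwrite("pics/g.png",np.hstack([cv2.resize(o,(266,266)) for o in out]))
```

```text
(no output)
```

View pics/g.png

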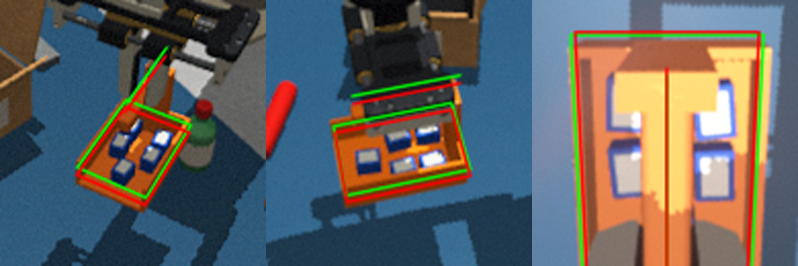

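Closing lagged, so the scoop hangs about 13 mm low in the fingers, though it is level and holds all five relays. I'll set it down and regrip properly.

>>> carry_out:
  rows:
    - [0, 0, 0.06, 0, 0, 0]
    - [0, 0, 0.11, 0, 0, 0]
    - [0, 0, 0.15, 0, 0, 0]
    - [0, 0, 0.164, 0, 0, 0]
    - [0, 0, 0.167, 0, 0, 0]
    - [0, 0, 0.167, 0, 0, 0]

```text
t: 5.2
tool_pos: [0.495, 0.3108, 0.0863]
orientation: [0.755, -3.045, -0.001]
force: [-21.9, -5.6, 35.3]
opening: 0.0154
gripper_force: 40.0
```

>>> carry_out:
  rows:
    - [0, 0, 0.001, 0, 0, 0]
    - [0, 0, 0.002, 0, 0, 0]

```text
t: 5.45
tool_pos: [0.495, 0.3108, 0.0863]
orientation: [0.755, -3.045, -0.001]
force: [-31.6, -10.5, 55.2]
opening: 0.0157
gripper_force: 40.0
```

>>> carry_out:
  rows:
    - [0, 0, -0.006, 0, 0, 0]
    - [0, 0, -0.006, 0, 0, 0]
    - [0, 0, -0.006, 0, 0, 0]
    - [0, 0, -0.006, 0, 0, 0]
  jaw: 120

```text
t: 5.95
tool_pos: [0.4968, 0.31, 0.0868]
orientation: [0.754, -3.048, 0.001]
force: [-0.6, -0.1, 0.2]
opening: 0.0476
gripper_force: 0.0
```

Run:
```python
from h import *
s=robot.read_state(); print(s["tool_pos"],s["force"],s["opening"],s["t"])
rel(W(SC,(0,0,.09)),ori(SC[2]),grip=True)
```

```text
[0.4968041  0.30995626 0.08682807] [-0.63969232 -0.12274181  0.19359971] 0.047595546988273875 5.95
row [-0.0007, 0.0013, 0.0156, -0.0, -0.09, -0.01] tcp [0.4968 0.3114 0.0712]
```

>>> carry_out:
  rows:
    - [0, 0, 0.0155, 0, 0, 0]
    - [0, 0, 0.0155, 0, 0, 0]
    - [0, 0, 0.0155, 0, 0, 0]

```text
t: 6.32
tool_pos: [0.497, 0.3102, 0.0719]
orientation: [0.754, -3.049, 0.0]
force: [0.2, -0.5, -0.8]
opening: 0.0492
gripper_force: 0.0
```

>>> carry_out:
  rows:
    - [0, 0, 0, 0, 0, 0]
    - [0, 0, 0, 0, 0, 0]
    - [0, 0, 0, 0, 0, 0]
    - [0, 0, 0, 0, 0, 0]
    - [0, 0, 0, 0, 0, 0]
    - [0, 0, 0, 0, 0, 0]
  jaw: 255
  force: 45

```text
t: 7.08
tool_pos: [0.4974, 0.3105, 0.0725]
orientation: [-0.755, 3.049, 0.0]
force: [0.0, 1.1, -0.3]
opening: 0.0161
gripper_force: 45.0
```

>>> carry_out:
  rows:
    - [0, 0, -0.02, 0, 0, 0]
    - [0, 0, -0.07, 0, 0, 0]
    - [0, 0, -0.12, 0, 0, 0]
    - [0, 0, -0.17, 0, 0, 0]
    - [0, 0, -0.2, 0, 0, 0]
    - [0, 0, -0.2, 0, 0, 0]

```text
t: 7.82
tool_pos: [0.4988, 0.311, 0.2769]
orientation: [-0.753, 3.043, 0.002]
force: [0.5, 0.1, -2.9]
opening: 0.0156
gripper_force: 45.0
```

Run:
```python
from h import *
s=robot.read_state(); print(s["tool_pos"],s["force"],s["opening"],s["t"])
y=CAR[2]-np.pi/2
p=rel(W(CAR,(.02,.17,.29)),ori(y),grip=True)
```

```text
[0.49876737 0.31097177 0.2769086 ] [ 0.46064993  0.12036686 -2.93636779] 0.01557071801646627 7.825
row [0.0196, -0.1724, 0.0056, 0.35, 0.29, 105.39] tcp [0.5618 0.1493 0.2712]
```

>>> carry_out:
  rows:
    - [0.002, -0.017, 0, 0, 0, 9]
    - [0.004, -0.034, 0, 0, 0, 18]
    - [0.006, -0.051, 0, 0, 0, 27]
    - [0.008, -0.068, 0, 0, 0, 36]
    - [0.01, -0.085, 0, 0, 0, 45]
    - [0.012, -0.1, 0, 0, 0, 54]
    - [0.014, -0.117, 0, 0, 0, 63]
    - [0.016, -0.134, 0, 0, 0, 72]
    - [0.018, -0.15, 0, 0, 0, 82]
    - [0.0195, -0.165, 0.003, 0, 0, 92]
    - [0.0196, -0.1724, 0.0055, 0, 0, 100]
    - [0.0196, -0.1724, 0.0055, 0, 0, 105.4]

```text
t: 9.32
tool_pos: [0.5593, 0.1477, 0.2642]
orientation: [-1.973, -2.442, 0.005]
force: [-0.0, -0.0, -2.5]
opening: 0.0158
gripper_force: 45.0
```

>>> carry_out:
  rows:
    - [0, 0, 0, 0, 0, 0]
    - [0, 0, 0, 0, 0, 0]

```text
t: 9.57
tool_pos: [0.5598, 0.1487, 0.2658]
orientation: [-1.965, -2.45, 0.002]
force: [-0.1, 0.5, -2.3]
opening: 0.0157
gripper_force: 45.0
```

```bash
cat >> h.py <<'E'
Yp=CAR[2]-np.pi/2
def pour(th,lipy,lipz,lipx=.02):
    R=ori(Yp,th); return W(CAR,(lipx,lipy,lipz))-R@B@np.array([.06,0,-.09]),R
E
python3 - <<'E'
from h import *
s=robot.read_state(); print(s["tool_pos"],s["force"],s["opening"],s["t"],s["q"].round(2))
for th,ly,lz in((.2,.09,.18),(.4,.07,.15),(.6,.06,.13),(.8,.055,.11),(1.0,.05,.10),(1.2,.05,.10),(1.3,.05,.1)):
    rel(*pour(th,ly,lz),grip=True)
E
```

```text
[0.55980608 0.14865834 0.26583002] [-0.09222695  0.45006008 -2.32961469] 0.015722879516485485 9.575 [ 0.17  0.06  1.48 -0.    1.61 -0.05]
row [-0.0351, 0.0021, 0.0041, -0.11, 11.46, 0.12] tcp [0.5694 0.1148 0.2617]
row [-0.0722, 0.002, 0.0269, -0.13, 22.92, 0.11] tcp [0.5774 0.0786 0.2389]
row [-0.1005, 0.002, 0.0432, -0.14, 34.38, 0.09] tcp [0.5835 0.051  0.2226]
row [-0.1241, 0.002, 0.0632, -0.15, 45.83, 0.08] tcp [0.5885 0.028  0.2026]
row [-0.1473, 0.0019, 0.0769, -0.16, 57.29, 0.07] tcp [0.5935 0.0053 0.189 ]
row [-0.1644, 0.0019, 0.0841, -0.16, 68.75, 0.05] tcp [ 0.5972 -0.0115  0.1817]
row [-0.1723, 0.0019, 0.089, -0.17, 74.48, 0.04] tcp [ 0.5989 -0.0192  0.1769]
```

>>> carry_out:
  rows:
    - [-0.018, 0.001, 0.002, 0, 5, 0]
    - [-0.035, 0.002, 0.004, 0, 10, 0]
    - [-0.054, 0.002, 0.015, 0, 15, 0]
    - [-0.072, 0.002, 0.027, 0, 21, 0]
    - [-0.1, 0.002, 0.043, 0, 28, 0]
    - [-0.11, 0.002, 0.05, 0, 36, 0]
    - [-0.124, 0.002, 0.063, 0, 44, 0]
    - [-0.147, 0.002, 0.077, 0, 53, 0]
    - [-0.155, 0.002, 0.081, 0, 62, 0]
    - [-0.164, 0.002, 0.084, 0, 68.5, 0]
    - [-0.172, 0.002, 0.089, 0, 74, 0]
    - [-0.172, 0.002, 0.089, 0, 74, 0]

```text
t: 11.08
tool_pos: [0.5982, -0.0191, 0.1742]
orientation: [-1.228, -1.52, -0.923]
force: [-0.0, 0.1, -1.1]
opening: 0.0156
gripper_force: 45.0
```

Run:
```python
from h import *
s=robot.read_state(); print(s["tool_pos"],Ro.from_rotvec(s["orientation"]).as_matrix().round(2).tolist(),s["force"],s["opening"],s["t"],s["q"].round(2))
a=robot.read_camera("scene");b=robot.read_camera("side")
cv2.imwrite("pics/p1.png",np.hstack([cv2.resize(a[60:280,200:420,::-1],(400,400)),cv2.resize(b[60:280,210:430,::-1],(400,400))]))
rel(*pour(1.3,.05,.1),grip=True)
```

```text
[ 0.5982495  -0.01911457  0.17416647] [[-0.05, 0.98, -0.21], [0.27, 0.21, 0.94], [0.96, -0.0, -0.27]] [-0.01800827  0.11439903 -1.11835958] 0.015580351018517305 11.075 [-0.57  0.89  1.09  0.92  2.12 -0.7 ]
row [-0.001, -0.0007, -0.0001, -0.0, 0.61, 0.04] tcp [ 0.5989 -0.0192  0.1769]
```

View pics/p1.png

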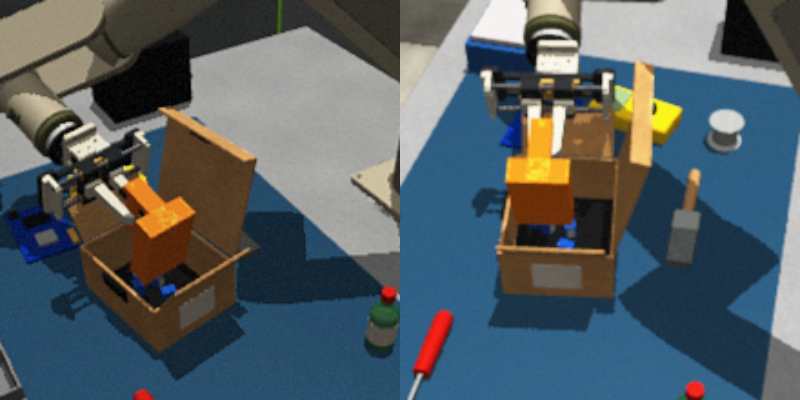

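The picture shows blue relays in the carton below the tilted scoop (around (155,285) left and (560,240) right), and the weight has dropped. I'll level the scoop on the way back out.

>>> carry_out:
  rows:
    - [0, 0, 0, 0, 3, 0]
    - [0, 0, 0, 0, 3, 0]
    - [0, 0, 0, 0, 0, 0]

```text
t: 11.55
tool_pos: [0.5989, -0.0186, 0.1769]
orientation: [-1.228, -1.526, -0.922]
force: [0.1, 0.1, -1.1]
opening: 0.0156
gripper_force: 45.0
```

Run:
```python
from h import *
s=robot.read_state(); print(s["tool_pos"],s["force"])
for th,ly,lz in((1.15,.06,.12),(1.0,.07,.15),(.8,.09,.17),(.6,.11,.19),(.4,.12,.2),(.2,.12,.21),(0,.12,.22)):
    rel(*pour(th,ly,lz),grip=True)
```

```text
[ 0.59885227 -0.01857372  0.17692326] [ 0.05840996  0.11774051 -1.06633985]
row [0.0318, -0.0001, 0.0132, -0.03, -8.03, -0.08] tcp [0.5941 0.0024 0.2039]
row [0.0719, -0.0002, 0.0255, -0.04, -16.62, -0.08] tcp [0.5892 0.0248 0.239 ]
row [0.1053, -0.0002, 0.0557, -0.05, -28.08, -0.07] tcp [0.581  0.0621 0.2626]
row [0.1352, -0.0003, 0.0872, -0.06, -39.54, -0.07] tcp [0.5727 0.0998 0.2826]
row [0.149, -0.0003, 0.1126, -0.06, -51.0, -0.06] tcp [0.5667 0.1274 0.2889]
row [0.1564, -0.0003, 0.1283, -0.07, -62.46, -0.06] tcp [0.563  0.1441 0.2917]
row [0.1602, -0.0003, 0.1432, -0.08, -73.92, -0.05] tcp [0.5597 0.1591 0.2912]
```

>>> carry_out:
  rows:
    - [0.032, 0, 0.013, 0, -8, 0]
    - [0.072, 0, 0.0255, 0, -16.5, 0]
    - [0.09, 0, 0.041, 0, -22.5, 0]
    - [0.105, 0, 0.0557, 0, -28, 0]
    - [0.121, 0, 0.071, 0, -34, 0]
    - [0.135, 0, 0.087, 0, -40, 0]
    - [0.142, 0, 0.1, 0, -46, 0]
    - [0.149, 0, 0.1126, 0, -51, 0]
    - [0.153, 0, 0.12, 0, -57, 0]
    - [0.156, 0, 0.128, 0, -63, 0]
    - [0.16, 0, 0.143, 0, -70, 0]
    - [0.16, 0, 0.143, 0, -74, 0]

```text
t: 13.05
tool_pos: [0.5601, 0.1601, 0.295]
orientation: [1.961, 2.446, 0.003]
force: [-0.1, 0.3, -2.8]
opening: 0.016
gripper_force: 45.0
```

Run:
```python
from h import *
s=robot.read_state(); print(s["tool_pos"],s["force"],s["t"])
a={n:robot.read_camera(n) for n in("scene","side","wrist")}
cv2.imwrite("pics/p2.png",np.hstack([cv2.resize(a["side"][60:340,180:460,::-1],(400,400)),cv2.resize(a["scene"][80:360,200:480,::-1],(400,400))]))
rel([s["tool_pos"][0]-.005,.29,.2],ori(.4852))
rel(W(SC,(0,0,.2)),ori(.4852))
```

```text
[0.56006296 0.16012945 0.29498402] [-0.08110366  0.3130078  -2.81013547] 13.05
row [0.1283, 0.0233, 0.0939, 0.12, 0.15, -105.23] tcp [0.5551 0.29   0.2   ]
row [0.1618, -0.0289, 0.0938, 0.12, 0.15, -105.23] tcp [0.4968 0.3114 0.2   ]
```

View pics/p2.png

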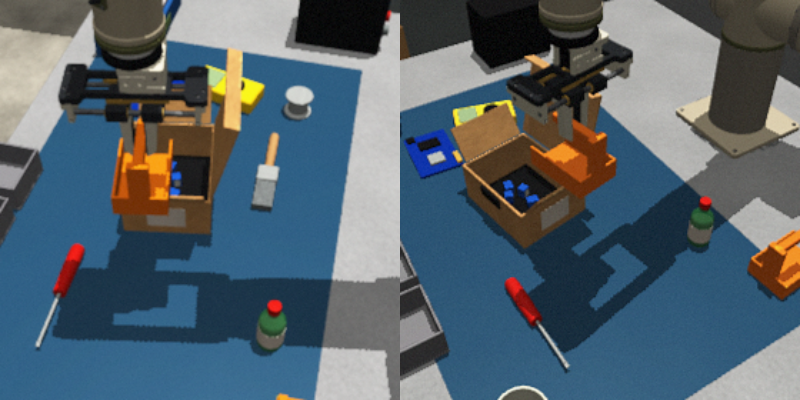

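The scoop looks empty, with the blue relays in the carton at about (520,190) in the right half. Next I'll put the scoop back on its spot.

>>> carry_out:
  rows:
    - [0.014, -0.002, 0, 0, 0, -9]
    - [0.027, -0.005, 0, 0, 0, -18]
    - [0.04, -0.007, 0, 0, 0, -27]
    - [0.054, -0.01, 0, 0, 0, -36]
    - [0.067, -0.012, 0.01, 0, 0, -45]
    - [0.08, -0.014, 0.02, 0, 0, -54]
    - [0.094, -0.017, 0.03, 0, 0, -63]
    - [0.108, -0.019, 0.04, 0, 0, -72]
    - [0.122, -0.022, 0.055, 0, 0, -82]
    - [0.136, -0.025, 0.07, 0, 0, -92]
    - [0.15, -0.028, 0.085, 0, 0, -100]
    - [0.162, -0.029, 0.094, 0, 0, -105.2]

```text
t: 14.7
tool_pos: [0.4971, 0.3098, 0.1979]
orientation: [0.753, -3.05, -0.002]
force: [0.2, -0.1, -1.7]
opening: 0.0155
gripper_force: 45.0
```

>>> carry_out:
  rows:
    - [0, 0, 0.02, 0, 0, 0]
    - [0, 0, 0.06, 0, 0, 0]
    - [0, 0, 0.09, 0, 0, 0]
    - [0, 0, 0.11, 0, 0, 0]
    - [0, 0, 0.11, 0, 0, 0]

```text
t: 15.32
tool_pos: [0.4962, 0.3092, 0.0863]
orientation: [0.746, -3.048, 0.001]
force: [0.1, 0.2, -2.6]
opening: 0.0158
gripper_force: 45.0
```

Run:
```python
from h import *
s=robot.read_state(); print(s["tool_pos"],s["force"],s["t"])
rel(W(SC,(0,0,.09)),ori(.4852),grip=True)
```

```text
[0.49618178 0.3091739  0.08632693] [ 0.12006006  0.22003718 -2.59128722] 15.325
row [-0.0016, 0.0017, 0.0151, 0.01, -0.2, -0.31] tcp [0.4968 0.3114 0.0712]
```

>>> carry_out:
  rows:
    - [0, 0, 0.008, 0, 0, 0]
    - [0, 0, 0.0125, 0, 0, 0]
    - [0, 0, 0.0137, 0, 0, 0]
    - [0, 0, 0.0137, 0, 0, 0]

```text
t: 15.82
tool_pos: [0.4973, 0.3107, 0.075]
orientation: [-0.749, 3.05, 0.0]
force: [0.3, 0.2, -1.7]
opening: 0.0155
gripper_force: 45.0
```

>>> carry_out:
  rows:
    - [0, 0, 0, 0, 0, 0]
    - [0, 0, 0, 0, 0, 0]
    - [0, 0, 0, 0, 0, 0]
    - [0, 0, 0, 0, 0, 0]
  jaw: 120

```text
t: 16.32
tool_pos: [0.4972, 0.3105, 0.0747]
orientation: [-0.749, 3.051, -0.0]
force: [-0.3, -0.5, 0.5]
opening: 0.0481
gripper_force: 0.0
```

>>> carry_out:
  rows:
    - [0, 0, -0.02, 0, 0, 0]
    - [0, 0, -0.06, 0, 0, 0]
    - [0, 0, -0.12, 0, 0, 0]
    - [0, 0, -0.18, 0, 0, 0]
    - [0, 0, -0.2, 0, 0, 0]
    - [0, 0, -0.2, 0, 0, 0]
  jaw: 255

```text
t: 17.08
tool_pos: [0.4981, 0.3109, 0.2775]
orientation: [-0.748, 3.047, 0.002]
force: [-0.4, -0.3, -0.3]
opening: 0.0006
gripper_force: 0.0
```

Run:
```python
from h import *
s=robot.read_state(); print(s["tool_pos"],s["force"],s["t"])
a={n:robot.read_camera(n) for n in("scene","side","wrist")}
S=cv2.resize(a["scene"][120:270,200:400,::-1],(400,300),interpolation=2);D=cv2.resize(a["side"][100:250,220:420,::-1],(400,300),interpolation=2)
E=cv2.resize(a["side"][245:365,200:360,::-1],(400,300),interpolation=2);F=cv2.resize(a["wrist"][80:260,220:460,::-1],(400,300),interpolation=2)
cv2.imwrite("pics/p3.png",np.vstack([np.hstack([S,D]),np.hstack([E,F])]))
```

```text
[0.49810518 0.31094154 0.27745145] [-0.35903684 -0.29722261 -0.3357603 ] 17.075
```

View pics/p3.png

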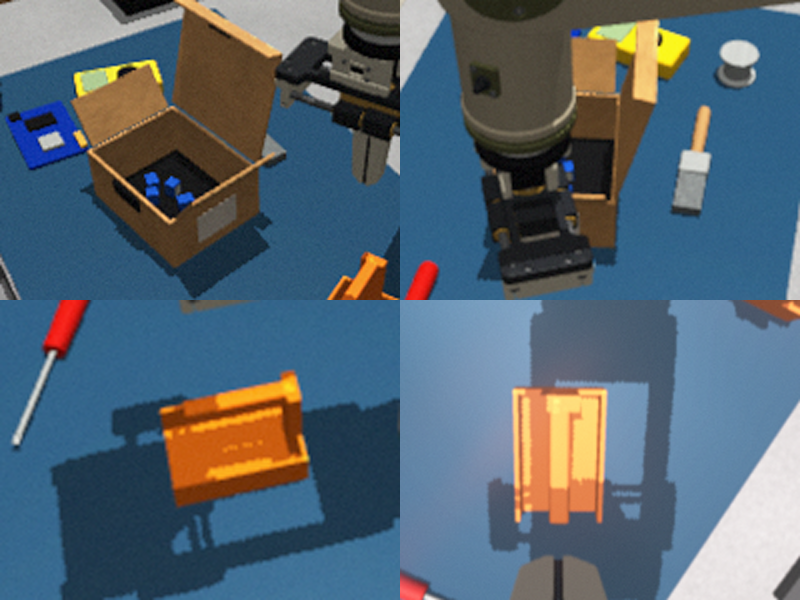

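The scoop is down, upright and empty. Four relays show in the carton, and the fifth is probably hidden by the near wall. Left flap next: shut fingers push it in from outside.

Run:
```python
from h import *
s=robot.read_state(); print(s["tool_pos"],s["force"],s["t"])
R=ori(Yp)
p=rel(W(CAR,(.03,.19,.25)),R)
for w in((.03,.19,.25),(.03,.19,.125),(.03,.12,.125),(.03,.085,.13),(.03,.06,.125),(.03,.05,.11),(.03,.045,.098),(.03,.042,.095)): rel(W(CAR,w),R,p)
```

```text
[0.49617812 0.30996041 0.27208072] [-0.48512758  0.16185714 -1.34035036] 17.225
row [0.0012, -0.1561, 0.0221, -0.2, -0.16, 105.2] tcp [0.5673 0.171  0.25  ]
row [0.0, 0.0, 0.0, 0.0, 0.0, 0.0] tcp [0.5673 0.171  0.25  ]
row [0.0, 0.0, 0.125, 0.0, 0.0, 0.0] tcp [0.5673 0.171  0.125 ]
row [-0.07, -0.0, 0.125, 0.0, 0.0, 0.0] tcp [0.5823 0.1026 0.125 ]
row [-0.105, -0.0, 0.12, 0.0, 0.0, 0.0] tcp [0.5898 0.0685 0.13  ]
row [-0.13, -0.0, 0.125, 0.0, 0.0, 0.0] tcp [0.5952 0.044  0.125 ]
row [-0.14, 0.0, 0.14, 0.0, 0.0, 0.0] tcp [0.5974 0.0343 0.11  ]
row [-0.145, -0.0, 0.152, 0.0, 0.0, 0.0] tcp [0.5984 0.0294 0.098 ]
row [-0.148, 0.0, 0.155, 0.0, 0.0, 0.0] tcp [0.5991 0.0265 0.095 ]
```

>>> carry_out:
  rows:
    - [0.001, -0.02, 0, 0, 0, 10]
    - [0.001, -0.04, 0, 0, 0, 20]
    - [0.001, -0.06, 0, 0, 0, 30]
    - [0.001, -0.08, 0, 0, 0, 40]
    - [0.001, -0.1, 0, 0, 0, 50]
    - [0.001, -0.12, 0, 0, 0, 60]
    - [0.001, -0.13, 0, 0, 0, 70]
    - [0.001, -0.14, 0.005, 0, 0, 80]
    - [0.001, -0.15, 0.01, 0, 0, 90]
    - [0.001, -0.156, 0.015, 0, 0, 100]
    - [0.001, -0.156, 0.022, 0, 0, 105.2]
    - [0.001, -0.156, 0.022, 0, 0, 105.2]

```text
t: 18.73
tool_pos: [0.5671, 0.1714, 0.2494]
orientation: [-1.966, -2.446, 0.006]
force: [0.4, 0.0, -0.1]
opening: 0.0007
gripper_force: 0.0
```

>>> carry_out:
  rows:
    - [0, 0, 0.05, 0, 0, 0]
    - [0, 0, 0.1, 0, 0, 0]
    - [0, 0, 0.125, 0, 0, 0]
    - [-0.03, 0, 0.125, 0, 0, 0]
    - [-0.06, 0, 0.125, 0, 0, 0]
    - [-0.085, 0, 0.123, 0, 0, 0]
    - [-0.105, 0, 0.12, 0, 0, 0]
    - [-0.12, 0, 0.122, 0, 0, 0]
    - [-0.133, 0, 0.128, 0, 0, 0]
    - [-0.14, 0, 0.14, 0, 0, 0]
    - [-0.145, 0, 0.148, 0, 0, 0]
    - [-0.145, 0, 0.15, 0, 0, 0]

```text
t: 20.23
tool_pos: [0.5989, 0.03, 0.1012]
orientation: [-1.968, -2.447, 0.002]
force: [-0.9, -0.0, 0.0]
opening: 0.0
gripper_force: 0.2
```

Run:
```python
from h import *
s=robot.read_state(); print(s["tool_pos"],s["force"],s["t"],s["q"].round(2))
rel(W(CAR,(.03,.042,.093)),ori(Yp))
rel(W(CAR,(.03,.042,.25)),ori(Yp))
```

```text
[0.59892181 0.02997816 0.10122326] [-0.86826666 -0.00560369  0.01314972] 20.225 [-0.04  0.21  1.61 -0.    1.32 -0.25]
row [-0.0035, -0.0006, 0.0082, -0.11, -0.02, -0.01] tcp [0.5991 0.0265 0.093 ]
row [-0.0034, -0.0009, -0.1488, -0.11, -0.02, -0.01] tcp [0.5991 0.0265 0.25  ]
```

Press down gently while watching the force.

>>> carry_out:
  rows:
    - [0, 0, 0.003, 0, 0, 0]
    - [0, 0, 0.006, 0, 0, 0]
    - [0, 0, 0.0085, 0, 0, 0]
    - [0, 0, 0.0085, 0, 0, 0]

```text
t: 20.72
tool_pos: [0.5998, 0.0303, 0.0943]
orientation: [1.968, 2.448, 0.0]
force: [-0.1, 0.5, 1.0]
opening: 0.0005
gripper_force: 0.4
```

Run:
```python
from h import *
s=robot.read_state(); print(s["tool_pos"],s["force"],s["t"])
a={n:robot.read_camera(n) for n in("scene","side")}
for n in a:
  for t in("flap_left","flap_right"):
    for d in robot.outline_of(n,t)[:2]: 
      ys,xs=np.where(d["pixels"]); print(n,t,round(d["conf"],2),np.round(d["pixel"]),len(xs),xs.min(),xs.max(),ys.min(),ys.max())
  print(n,proj(n,np.array([W(CAR,(x,y,.094)) for x in(.07,-.07) for y in(.1,.026)])).round().tolist())
R=ori(Yp)
p=rel(W(CAR,(.03,.042,.25)),R)
for w in((.03,-.19,.25),(.03,-.19,.125)): rel(W(CAR,w),R,p)
```

```text
[0.59981992 0.03028894 0.09430367] [-0.13940651  0.47752623  0.9880247 ] 20.725
scene flap_left 0.8 [300. 211.] 884 272 324 193 228
scene flap_right 0.71 [254. 176.] 600 236 271 158 185
scene flap_right 0.65 [300. 210.] 846 272 324 193 228
scene [[288.0, 229.0], [271.0, 215.0], [326.0, 204.0], [309.0, 192.0]]
side flap_left 0.77 [298. 190.] 1157 268 324 177 200
side flap_right 0.84 [316. 128.] 575 300 328 119 145
side [[268.0, 199.0], [271.0, 177.0], [324.0, 200.0], [325.0, 178.0]]
row [-0.0036, -0.0015, -0.1557, 0.03, -0.01, 0.0] tcp [0.5991 0.0265 0.25  ]
row [-0.232, -0.0, 0.0, 0.0, 0.0, 0.0] tcp [ 0.6489 -0.2001  0.25  ]
row [-0.232, -0.0, 0.125, 0.0, 0.0, 0.0] tcp [ 0.6489 -0.2001  0.125 ]
```

The left flap's outline matches level. A slight extra press, then over to the right flap.

>>> carry_out:
  rows:
    - [0, 0, 0.002, 0, 0, 0]
    - [0, 0, 0.002, 0, 0, 0]
    - [0, 0, -0.03, 0, 0, 0]
    - [0, 0, -0.09, 0, 0, 0]
    - [-0.03, 0, -0.14, 0, 0, 0]
    - [-0.09, 0, -0.155, 0, 0, 0]
    - [-0.15, 0, -0.155, 0, 0, 0]
    - [-0.2, 0, -0.155, 0, 0, 0]
    - [-0.235, 0, -0.155, 0, 0, 0]
    - [-0.235, 0, -0.12, 0, 0, 0]
    - [-0.235, 0, -0.07, 0, 0, 0]
    - [-0.235, 0, -0.031, 0, 0, 0]

```text
t: 22.52
tool_pos: [0.6491, -0.1994, 0.1223]
orientation: [-1.968, -2.446, 0.001]
force: [-0.4, 0.3, -0.3]
opening: 0.0004
gripper_force: 0.0
```

Run:
```python
from h import *
s=robot.read_state(); print(s["tool_pos"],s["force"],s["t"])
R=ori(Yp)
for w in((.03,-.19,.125),(.03,-.12,.125),(.03,-.085,.13),(.03,-.06,.125),(.03,-.045,.1),(.03,-.042,.095),(.03,-.042,.0925)): rel(W(CAR,w),R)
```

```text
[ 0.64907906 -0.19939332  0.12234358] [-0.36563333  0.32915008 -0.26405755] 22.525
row [-0.0007, -0.0003, -0.0027, -0.11, -0.06, -0.03] tcp [ 0.6489 -0.2001  0.125 ]
row [0.0693, -0.0004, -0.0026, -0.11, -0.06, -0.03] tcp [ 0.6339 -0.1318  0.125 ]
row [0.1043, -0.0004, -0.0075, -0.11, -0.06, -0.03] tcp [ 0.6264 -0.0976  0.13  ]
row [0.1293, -0.0004, -0.0025, -0.11, -0.06, -0.03] tcp [ 0.621  -0.0732  0.125 ]
row [0.1443, -0.0004, 0.0225, -0.11, -0.06, -0.03] tcp [ 0.6178 -0.0585  0.1   ]
row [0.1473, -0.0004, 0.0275, -0.11, -0.06, -0.03] tcp [ 0.6171 -0.0556  0.095 ]
row [0.1473, -0.0004, 0.03, -0.11, -0.06, -0.03] tcp [ 0.6171 -0.0556  0.0925]
```

>>> carry_out:
  rows:
    - [0.03, 0, -0.003, 0, 0, 0]
    - [0.06, 0, -0.004, 0, 0, 0]
    - [0.085, 0, -0.006, 0, 0, 0]
    - [0.105, 0, -0.007, 0, 0, 0]
    - [0.12, 0, -0.005, 0, 0, 0]
    - [0.133, 0, 0.002, 0, 0, 0]
    - [0.14, 0, 0.012, 0, 0, 0]
    - [0.145, 0, 0.02, 0, 0, 0]
    - [0.147, 0, 0.025, 0, 0, 0]
    - [0.147, 0, 0.028, 0, 0, 0]
    - [0.147, 0, 0.031, 0, 0, 0]
    - [0.147, 0, 0.031, 0, 0, 0]

```text
t: 24.02
tool_pos: [0.6188, -0.0561, 0.0944]
orientation: [1.969, 2.448, 0.0]
force: [-0.4, -0.2, -0.4]
opening: 0.0003
gripper_force: 0.0
```

Run:
```python
from h import *
s=robot.read_state(); print(s["tool_pos"],s["force"],s["t"])
a={n:robot.read_camera(n) for n in("scene","side")}
for n in a:
  for t in("flap_left","flap_right"):
    for d in robot.outline_of(n,t)[:2]: 
      ys,xs=np.where(d["pixels"]); print(n,t,round(d["conf"],2),np.round(d["pixel"]),len(xs),xs.min(),xs.max(),ys.min(),ys.max())
  print(n,proj(n,np.array([W(CAR,(x,y,.094)) for x in(.07,-.07) for y in(-.1,-.026)])).round().tolist())
R=ori(CAR[2])
p=rel(W(CAR,(.03,-.042,.30)),ori(Yp))
for w in((.03,-.042,.38),(-.18,0,.38),(-.18,0,.215)):print(w); rel(W(CAR,w),R,p)
```

```text
[ 0.61884515 -0.05609581  0.09441303] [-0.38494633 -0.19184362 -0.39976451] 24.025
scene flap_left 0.74 [300. 208.] 959 273 325 193 228
scene flap_right 0.84 [279. 190.] 492 248 296 174 203
scene [[245.0, 193.0], [260.0, 206.0], [282.0, 173.0], [298.0, 184.0]]
side flap_left 0.94 [295. 186.] 1265 269 324 176 200
side flap_right 0.74 [304. 157.] 867 274 327 144 165
side [[276.0, 144.0], [273.0, 163.0], [326.0, 145.0], [326.0, 164.0]]
row [0.0007, -0.0014, -0.2057, 0.03, 0.02, -0.01] tcp [ 0.6171 -0.0556  0.3   ]
(0.03, -0.042, 0.38)
row [0.0, 0.0, -0.08, -0.0, -0.0, -90.0] tcp [ 0.6171 -0.0556  0.38  ]
(-0.18, 0, 0.38)
row [0.042, -0.21, -0.08, -0.0, -0.0, -90.0] tcp [ 0.403  -0.0596  0.38  ]
(-0.18, 0, 0.215)
row [0.042, -0.21, 0.085, -0.0, -0.0, -90.0] tcp [ 0.403  -0.0596  0.215 ]
```

>>> carry_out:
  rows:
    - [0, 0, 0.003, 0, 0, 0]
    - [0, 0, 0.003, 0, 0, 0]
    - [0, 0, -0.04, 0, 0, 0]
    - [0, 0, -0.1, 0, 0, 0]
    - [0, 0, -0.16, 0, 0, 0]
    - [0, 0, -0.215, 0, 0, 0]
    - [0.005, -0.02, -0.22, 0, 0, -10]
    - [0.01, -0.04, -0.22, 0, 0, -20]
    - [0.015, -0.065, -0.22, 0, 0, -30]
    - [0.02, -0.09, -0.22, 0, 0, -40]
    - [0.025, -0.115, -0.22, 0, 0, -50]
    - [0.03, -0.14, -0.22, 0, 0, -60]

```text
t: 25.82
tool_pos: [0.4745, -0.0565, 0.3139]
orientation: [-0.472, -3.106, -0.0]
force: [0.1, 0.4, 1.0]
opening: 0.0004
gripper_force: 0.0
```

Run:
```python
from h import *
s=robot.read_state(); print(s["tool_pos"],s["force"],s["t"],s["q"].round(2))
R=ori(CAR[2])
for w in((-.18,0,.31),(-.18,0,.215)): rel(W(CAR,w),R)
```

```text
[ 0.47446087 -0.05646689  0.31391746] [0.13535438 0.36116274 0.97947338] 25.825 [-0.23 -0.22  1.66  0.    1.71 -1.5 ]
row [0.0673, -0.0243, 0.0039, 0.01, -0.01, -29.67] tcp [ 0.403  -0.0596  0.31  ]
row [0.0673, -0.0243, 0.0989, 0.01, -0.01, -29.67] tcp [ 0.403  -0.0596  0.215 ]
```

>>> carry_out:
  rows:
    - [0.022, -0.008, 0, 0, 0, -10]
    - [0.045, -0.016, 0, 0, 0, -20]
    - [0.067, -0.024, 0, 0, 0, -29.7]
    - [0.067, -0.024, 0, 0, 0, -29.7]
    - [0.067, -0.024, 0.05, 0, 0, -29.7]
    - [0.067, -0.024, 0.099, 0, 0, -29.7]
    - [0.067, -0.024, 0.099, 0, 0, -29.7]

```text
t: 26.7
tool_pos: [0.4021, -0.0583, 0.2112]
orientation: [0.325, -3.117, -0.005]
force: [-0.0, 1.0, -0.0]
opening: 0.0005
gripper_force: 0.0
```

Run:
```python
from h import *
s=robot.read_state(); print(s["tool_pos"],s["force"],s["t"],s["q"].round(2))
a={n:robot.read_camera(n) for n in("scene","side")}
cv2.imwrite("pics/l1.png",np.hstack([cv2.resize(a["scene"][80:260,200:400,::-1],(400,360),interpolation=2),cv2.resize(a["side"][60:240,220:420,::-1],(400,360),interpolation=2)]))
R=ori(CAR[2])
for w in((-.18,0,.215),(-.08,0,.225),(-.03,0,.23),(.02,0,.215),(.05,0,.18),(.065,0,.14),(.07,0,.115)): rel(W(CAR,w),R)
```

```text
[ 0.40207955 -0.05834758  0.21116725] [-0.03434791  0.9998393  -0.03051289] 26.7 [-0.27 -0.41  1.99  0.    1.57 -2.05]
row [0.0019, -0.0, 0.0013, -0.01, 0.02, -0.41] tcp [ 0.403  -0.0596  0.215 ]
row [-0.0981, 0.0007, -0.0086, -0.01, 0.02, -0.41] tcp [ 0.5007 -0.0382  0.225 ]
row [-0.1481, 0.001, -0.0136, -0.01, 0.02, -0.41] tcp [ 0.5495 -0.0274  0.23  ]
row [-0.1981, 0.0014, 0.0014, -0.01, 0.02, -0.41] tcp [ 0.5983 -0.0167  0.215 ]
row [-0.2281, 0.0016, 0.0364, -0.01, 0.02, -0.41] tcp [ 0.6276 -0.0103  0.18  ]
row [-0.2431, 0.0017, 0.0764, -0.01, 0.02, -0.41] tcp [ 0.6423 -0.007   0.14  ]
row [-0.2481, 0.0017, 0.1014, -0.01, 0.02, -0.41] tcp [ 0.6472 -0.006   0.115 ]
```

View pics/l1.png

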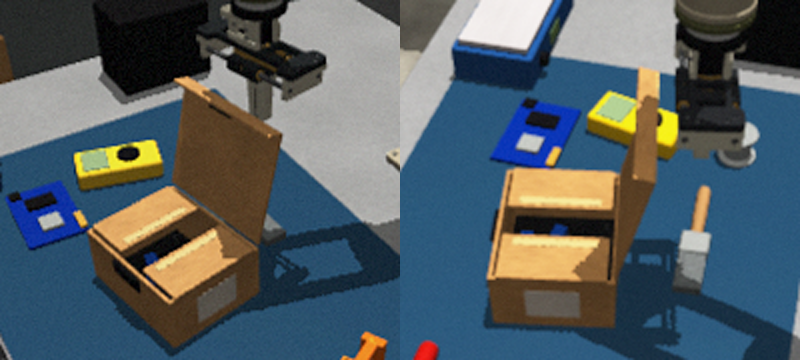

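Both flaps lie flat and the fingers are behind the lid. Now I sweep the lid over.

>>> carry_out:
  rows:
    - [-0.025, 0, -0.003, 0, 0, 0]
    - [-0.05, 0, -0.006, 0, 0, 0]
    - [-0.075, 0, -0.009, 0, 0, 0]
    - [-0.098, 0, -0.011, 0, 0, 0]
    - [-0.123, 0.001, -0.014, 0, 0, 0]
    - [-0.148, 0.001, -0.015, 0, 0, 0]
    - [-0.173, 0.001, -0.01, 0, 0, 0]
    - [-0.198, 0.001, 0.001, 0, 0, 0]
    - [-0.215, 0.002, 0.018, 0, 0, 0]
    - [-0.228, 0.002, 0.036, 0, 0, 0]
    - [-0.238, 0.002, 0.056, 0, 0, 0]
    - [-0.244, 0.002, 0.076, 0, 0, 0]

```text
t: 28.3
tool_pos: [0.6454, -0.0061, 0.1416]
orientation: [-0.329, 3.119, -0.002]
force: [1.1, -0.2, 2.5]
opening: 0.0008
gripper_force: 0.8
```

Run:
```python
from h import *
s=robot.read_state(); print(s["tool_pos"],s["force"],s["t"],s["q"].round(2))
a={n:robot.read_camera(n) for n in("scene","side")}
R=ori(CAR[2])
for w in((.07,0,.115),(.07,0,.1),(.07,0,.094)): rel(W(CAR,w),R)
```

```text
[ 0.64542999 -0.00613009  0.14158534] [ 1.09665105 -0.20509935  2.54753695] 28.3 [-0.09  0.29  1.45  0.    1.4  -1.87]
row [-0.0045, -0.001, 0.0229, 0.03, -0.08, -0.33] tcp [ 0.6472 -0.006   0.115 ]
row [-0.0045, -0.001, 0.0379, 0.03, -0.08, -0.33] tcp [ 0.6472 -0.006   0.1   ]
row [-0.0045, -0.001, 0.0439, 0.03, -0.08, -0.33] tcp [ 0.6472 -0.006   0.094 ]
```

>>> carry_out:
  rows:
    - [-0.003, 0, 0.012, 0, 0, 0]
    - [-0.004, 0, 0.022, 0, 0, 0]
    - [-0.005, 0, 0.03, 0, 0, 0]
    - [-0.005, 0, 0.035, 0, 0, 0]
    - [-0.005, 0, 0.038, 0, 0, 0]
    - [-0.005, 0, 0.041, 0, 0, 0]
    - [-0.005, 0, 0.041, 0, 0, 0]

```text
t: 29.28
tool_pos: [0.6471, -0.0051, 0.0995]
orientation: [0.331, -3.124, 0.0]
force: [-6.2, -1.2, 12.6]
opening: 0.0005
gripper_force: 6.2
```

>>> carry_out:
  rows:
    - [0, 0, 0.0015, 0, 0, 0]
    - [0, 0, 0.0025, 0, 0, 0]
    - [0, 0, 0.0025, 0, 0, 0]

```text
t: 29.65
tool_pos: [0.6472, -0.0051, 0.0993]
orientation: [-0.331, 3.124, -0.001]
force: [-14.3, 0.2, 25.3]
opening: 0.0004
gripper_force: 12.9
```

>>> carry_out:
  rows:
    - [0, 0, -0.02, 0, 0, 0]
    - [0, 0, -0.06, 0, 0, 0]
    - [0, 0, -0.12, 0, 0, 0]
    - [0.06, 0, -0.16, 0, 0, 0]
    - [0.12, 0, -0.18, 0, 0, 0]
    - [0.18, 0, -0.18, 0, 0, 0]
    - [0.18, 0, -0.18, 0, 0, 0]

```text
t: 30.52
tool_pos: [0.4683, -0.0431, 0.2759]
orientation: [-0.329, 3.124, -0.001]
force: [1.1, 0.0, -0.1]
opening: 0.0
gripper_force: 0.0
```

Run:
```python
from h import *
s=robot.read_state(); print(s["tool_pos"],s["force"],s["t"])
a={n:robot.read_camera(n) for n in("scene","side")}
for n in a:
    for an in(0,.06):
        P=[W(CAR,(-.08+r*np.cos(an),y,.0995+r*np.sin(an))) for r,y in((0,-.1),(.174,-.1),(.174,.1),(0,.1))]
        if an==0: cv2.polylines(a[n],[np.round(proj(n,np.array(P))*16).astype(int)],True,(0,255,0),1,cv2.LINE_AA,4)
        else: print(n,proj(n,np.array(P)).round(1).tolist())
cv2.imwrite("pics/f.png",np.hstack([cv2.resize(a["scene"][120:330,220:430,::-1],(400,400),interpolation=2),cv2.resize(a["side"][100:340,180:420,::-1],(400,400),interpolation=2)]))
```

```text
[ 0.46829846 -0.04313937  0.27589165] [ 1.06599901  0.03808913 -0.13324334] 30.525
scene [[284.7, 170.0], [237.5, 193.0], [280.7, 229.1], [329.0, 200.7]]
side [[329.8, 143.9], [266.7, 139.8], [257.9, 194.6], [328.4, 198.9]]
```

View pics/f.png

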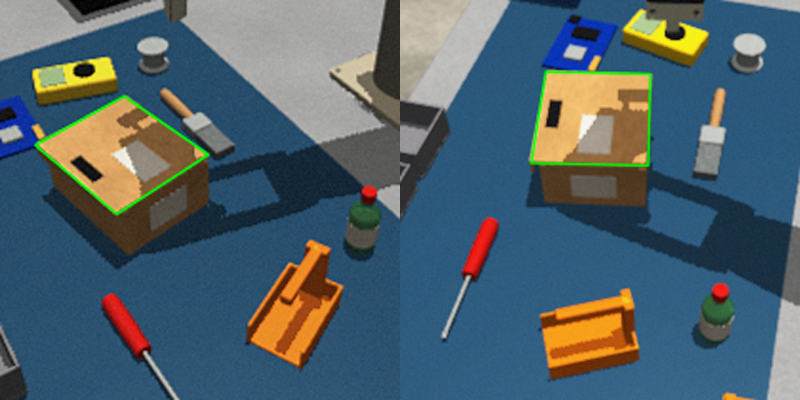

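The lid outline matches the fully shut overlay after release, the scoop stands upright and empty, and no relays lie on the bench. I'm handing the job in.

```bash
python3 -c "
from plant import robot
print(robot.close_job())"
```

```text
the job is handed in; nothing more can be done
None
```

The relays are tipped into the carton, the scoop stands empty and upright back on its spot, both end flaps are folded flat, and the lid stayed shut after release; I handed it in at about 30.6 s, though only four of the five relays were ever clearly visible in the carton (none in the scoop or on the bench).

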